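# Latch the seed chest's cover with its over-centre draw catch

## Task

Latch the green seed chest: take the draw catch's wire loop by its blue tab, bring it down past the keeper's lip and draw it gently back until it hooks under the lip, then push the red lever over its toggle point until it lies fully home, so that the catch holds the yellow cover under tension. Feel for the hook and do not haul on the loop or force the lever, leave the things around the chest alone, and let go of everything at the end.

Things in the scene. Friction and masses are not known exactly. Their poses are not given: they have to be found in the camera images.
- chest: Low green steel seed chest, fixed to the shelf, 320 (x) x 140 (y) x 80 mm high. Origin: centre of its underside; z up. Its x axis runs along the catch, from the red lever's side (-x) to the yellow cover (+x). The catch sits at y = 0 on the flat deck (z = 80 mm) and works in the chest's x-z plane; the lever's pivot is at x = -35, z = 100 mm.
- lid: Yellow sliding cover, axes as the chest's, 120 mm wide, its top 97 mm above the shelf. Slides along x only. Unlatched, its seal holds it at its outer stop with 8 N; beyond that it yields towards -x at 2.2 N per mm, 20 mm at most. This origin is the point that meets the chest's origin when the cover is fully in: unlatched it reads 20 mm along the chest's +x.
- keeper (a point): On the cover, moving with it: where the centre of the loop's 6 mm crossbar lies when hooked and resting on the cover's top. The steel keeper, 30 mm wide in y: a post whose +x face is 3 mm to the -x side of this point, with a lip at its top that juts 5 mm out from that face towards +x, underside 5.5 mm and top 10 mm above this point. Hooked: bar under the lip, against the face.
- lever: Red lever. Origin on its pivot axis, 100 mm above the shelf; y as the chest's. Closed (angle 0) its x is the chest's x; it opens turning about +y, its -x end rising and going over to +x (1.57 upright, 2.20 rad most). Flat plate from 20 to 100 mm from the pivot along its -x, 28 mm wide (y), 8 mm thick. Push the face that looks to the cover, with 20 N at most; push with shut fingers, not grip.
- handle_end (a point): Middle of the red lever's free end, 100 mm from the pivot. The lever stays where left (friction 0.06 N m). Hooked, the loop goes taut between lever angles 1.8 and 0.8 rad; then pushing squarely 75 mm from the pivot takes at most 3 to 9 N, up to the toggle point at about 0.28; after that the catch is pulled closed on to its stop at 0.
- loop: Wire loop, hinged on the lever. Origin on its hinge, which circles the lever's pivot at 25 mm: for lever angle q at (x, z) = 25 mm (cos a, sin a) from the pivot in the chest's frame, a = 3.421 - q. Its x axis points to its crossbar. A weak spring first holds it 0.2 to 0.7 rad above level and lifts it again if let go unhooked. While touched it must not press or pull on the cover with over 9 N.
- loop_nominal (a point): 90 mm from the loop's hinge along its x: the nominal place of the centre of its round steel crossbar (6 mm thick, along y, between two rods at y = -22 and +22 mm). The rods screw in and out: the real bar sits up to 8 mm nearer to or further from the hinge, differently at every start and not measured; feel for it.
- loop_tab (a point): Nominal centre of the blue tab, to be pinched across y: 10 mm thick (y), 16 mm long (x), 22 mm high (z), axes as the loop's. It is fixed to the crossbar, 20 mm beyond it in the loop's x and 20 mm above it in its z, and so is off this point along x by the same up to 8 mm as the bar.
- pots: Bystander: stack of black nursery pots, 108 mm across, 130 mm high; origin at the centre of its underside.
- dish: Bystander: blue ceramic seedling dish, 130 mm across, 35 mm high; origin at the centre of its underside.
- bucket: Bystander: small steel bucket with a swinging handle, 128 mm across, 110 mm high; origin at the centre of its underside.

How it is judged:
By the outcome, as a careful person would: the job done as asked, in the order asked, and still so for the second after the job is handed in, with the robot touching nothing.
It also fails if it takes over 64 s, if anything falls off the work surface, if the arm or the gripper's body presses on something with over 40 N, if the wrist force passes 120 N, or if a joint passes its speed limit or range.

## Robot

A 6-joint arm with a two-finger parallel gripper is mounted at the origin on the work surface. World frame = base frame: x ahead of the robot, y to its left, z up, the work surface at z = 0. Lengths are in m, angles in degrees, forces in N, time in s.
With the tool pointing down it reaches from about 0.4 to 0.825 m from the base axis. Payload 7 kg.
Tool frame: the origin (TCP) lies at the very end of the fingers, on their centre line; the grasp point (between the pads) lies 19 mm behind it (r.hold_point_z is the distance from the TCP to the grasp point, in m); z points along the fingers, y is the line along which they close (so a half turn about z gives the same grasp; the last joint's range is limited). The gripper opens to 88 mm and grips with 3 to 60 N. Pads are 19 mm wide; open, the fingers measure 130 mm over their backs; the gripper's body (78 mm by 193 mm) begins 47 mm behind the grasp point.
Start: joints at [-49.784, 20.546, 0.682, 0, -70.136, -16.507], TCP at [0.271, -0.618, 0.227] pointing down, gripper open.
Joint ranges: [-176.03, 176.03], [-82.01, 121.73], [-58.28, 71.71], [-173.87, 95.51], [-174.79, -0.11], [-173.66, 173.66]. Speed limits (degrees/s): [136.94, 136.94, 172.46, 180, 180, 180].

## Interface

Orientations are given as [roll, pitch, yaw] about the fixed x, y, z axes, in that order (R = Rz(yaw) Ry(pitch) Rx(roll)).
In Python, from plant import telemetry, vision, workorder, r gives the robot as it stands.
- The arm moves only by the tool move_arm, never from a script. Its argument "plan" is a list of rows, each a list of 7 numbers: the opening, from -1 (shut) to 1 (fully open), so that 0 is half open, then the shift along the world's x, y, z in m, then the turn, a rotation vector about the world's x, y, z in degrees. In form: [[fingers, dx, dy, dz, ax, ay, az], ...]. A call has 1 to 20 rows; each row shifts and turns the commanded pose from where the row before left it; what a row does not reach is not made up. A row lasts 1/8 s, in which the tool goes at most 62.5 mm and 10.7 degrees, less where a joint would pass 70% of its speed; a pose out of reach is approached as far as the arm can. A call is refused whole if a number of a shift passes 0.0625 or a number of a turn 10.7, either way. A call with a gripper value outside its range is refused whole. The fingers move at their own pace and stop on an object; "force" is the grip in N (left out, the last holds). Time passes only in rows, so rows that do not move let the fingers close. It gives the time, the measured TCP pose, the force, the opening and the grip force at its end, in the units of the state.
- telemetry.get_state(): the state, without advancing time (a new reading comes with each control period).
- vision.capture(name): name is "side" or "top"; returns a dict with "img" (384x512x3 uint8, red, green, blue), "depth" (384x512 float32, m along the optical axis (not along the pixel's ray), 0 where there is no reading), "intrinsics" (3x3 intrinsics, pixels), "D" ([k1, k2, p1, p2, k3] as OpenCV has them; the pictures are not rectified), "R" (3x3) and "t" (3): a world point X has camera coordinates R X + t. Camera axes: x right, y down, z forward; pixel columns grow to the right and rows downward; lengths in m; the calibration is good to about 2 mm. A picture is of the moment at which its call begins.
- workorder.close_job(): hands the job in; it is judged then, once.
The state is a dict: "time_s": time; "joints": joint angles; "qd": joint speeds; "joint_torque": joint torques, N m; "tcp_pos": TCP position; "eef_rot": TCP orientation; "contact_force": force on the tool from outside, world axes, zero at the start; "moment": the same for the moment, N m; "gripper_width": finger opening in m; "gripper_force": force on a finger pad.
Only numpy, scipy, OpenCV 4.12 (cv2) and the standard library are available. Lean on these libraries where they do the work, as an engineer would, in place of code of your own. Each camera call takes 0.05 s, during which the arm holds its last target. There are 200 camera calls.

## Working session

There is one attempt and no reset: what is moved stays moved. The work goes in short steps, Python scripts to look and compute and a tool call to move; the robot and the scene stay as the last step left them, time stands still between calls to the robot, and variables do not carry over. Pictures are saved under pics/ and viewed, at most 10 in all, crops included, and the job is handed in when it is done.

Besides the shell and the picture viewer there is one more tool, called after "Request:" by a JSON object that holds its "name" and its "arguments". move_arm: Moves the arm, as the interface text tells. Its arguments: {"type":"object","properties":{"plan":{"type":"array"},"force":{"type":"number"}},"required":["plan"]}

```bash
mkdir -p pics; ls
python3 - <<'E'
from plant import telemetry, vision, workorder, r
import cv2,numpy as np
s=telemetry.get_state(); print(s, r.hold_point_z)
for n in("side","top"):
    c=vision.capture(n); cv2.imwrite(f"pics/{n}0.png",cv2.cvtColor(c["img"],cv2.COLOR_RGB2BGR)); np.savez(f"{n}0.npz",**{k:np.array(v) for k,v in c.items()})
    print(n,c["intrinsics"],c["D"],c["R"],c["t"])
E
```

```text
pics
{'time_s': 0.0, 'joints': array([-4.97848002e+01,  2.05899571e+01,  6.34983520e-01, -2.13082168e-02,
       -7.01355781e+01, -1.65087877e+01]), 'qd': array([ 0.02122108, -0.01034204, -0.03351572,  0.06237641,  0.02220936,
       -0.00418798]), 'joint_torque': array([ 1.86240213e-03, -5.82711303e+01,  2.93054670e+01,  6.99728921e+00,
        6.53704628e-03, -1.62275228e-04]), 'tcp_pos': array([ 0.27119491, -0.61759863,  0.22564482]), 'eef_rot': array([ 1.79907489e+02, -6.52848891e-03, -1.56300839e+02]), 'contact_force': array([0.50687959, 0.41306014, 0.5686953 ]), 'moment': array([-0.01383719, -0.00880847,  0.05139972]), 'gripper_force': 0.0, 'gripper_width': 0.08762810161160457} 0.0188
side [[372.82060023   0.         248.77449841]
 [  0.         372.82060023 194.57365951]
 [  0.           0.           1.        ]] [-0.10820264  0.          0.          0.          0.        ] [[-0.99810541 -0.06122481 -0.00609283]
 [-0.02348993  0.4707103  -0.88197508]
 [ 0.05686671 -0.88016097 -0.47125666]] [0.57770348 0.10399054 1.22437164]
top [[391.73030531   0.         255.8798431 ]
 [  0.         391.73030531 197.09012534]
 [  0.           0.           1.        ]] [0.01718139 0.         0.         0.         0.        ] [[ 0.01601148 -0.99975926 -0.01500169]
 [-0.9922464  -0.01403814 -0.12349093]
 [ 0.1232506   0.01686264 -0.9922323 ]] [-0.0026454   0.57100021  1.15406705]
```

View pics/side0.png

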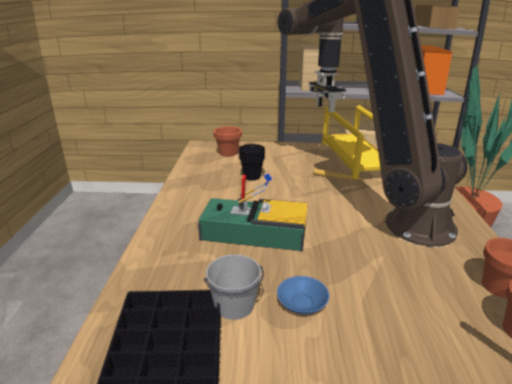

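View pics/top0.png

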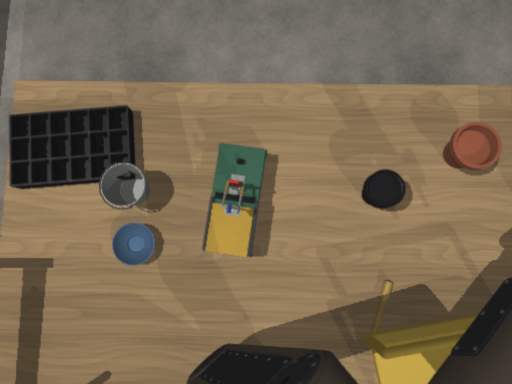

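```bash
cat > h.py <<'E'
import numpy as np, cv2
def world(c):
    K,D,R,t=[np.array(c[k],float) for k in("intrinsics","D","R","t")]
    h,w=c["depth"].shape; uv=np.stack(np.meshgrid(np.arange(w),np.arange(h)),-1).reshape(-1,1,2).astype(float)
    n=cv2.undistortPoints(uv,K,D).reshape(h,w,2); d=c["depth"]
    return (np.dstack([n*d[...,None],d])-t)@R
def proj(c,X):
    K,D,R,t=[np.array(c[k],float) for k in("intrinsics","D","R","t")]
    return cv2.projectPoints(np.array(X,float).reshape(-1,1,3),cv2.Rodrigues(R)[0],t,K,D)[0].reshape(-1,2)
def hsv(c): return cv2.cvtColor(c["img"],cv2.COLOR_RGB2HSV)
E
python3 - <<'E'
from h import *
for n in("side","top"):
    c=dict(np.load(n+"0.npz")); W=world(c); H=hsv(c); h,s,v=H[...,0],H[...,1],H[...,2]
    reg=(W[...,0]>.35)&(W[...,0]<.9)&(abs(W[...,1])<.25)&(c["depth"]>0)&(W[...,2]>.05)
    for nm,m in dict(green=(h>65)&(h<90)&(s>90),yellow=(h>20)&(h<32)&(s>170),red=((h<6)|(h>174))&(s>150),blue=(h>100)&(h<125)&(s>130)).items():
        P=W[m&reg]
        if nm=="green": P=P[abs(P[:,2]-.08)<.008]
        if nm=="yellow": P=P[abs(P[:,2]-.097)<.008]
        print(n,nm,len(P),P.mean(0).round(4),P.min(0).round(3),P.max(0).round(3),"medz",np.median(P[:,2]).round(4))
        if len(P)>20: 
            q=cv2.minAreaRect((P[:,:2]*1000).astype(np.float32)); print("   rect",np.round(q[0],1),np.round(q[1],1),round(q[2],2))
    x0,y0,x1,y1=(190,150,320,255) if n=="side" else (190,135,290,265)
    cv2.imwrite(f"pics/{n}crop.png",cv2.resize(cv2.cvtColor(c["img"],cv2.COLOR_RGB2BGR)[y0:y1,x0:x1],None,fx=6 if n=="side" else 4.5,fy=5.7 if n=="side" else 4.5,interpolation=cv2.INTER_CUBIC))
E
```

```text
side green 895 [0.6311 0.0867 0.0779] [ 0.412 -0.008  0.072] [0.719 0.162 0.087] medz 0.0783
   rect [557.3  74.7] [135.9 311.1] 82.47
side yellow 821 [0.461  0.0918 0.0954] [0.395 0.017 0.09 ] [0.541 0.15  0.1  ] medz 0.0955
   rect [467.7  84.1] [121.4 135.6] 82.64
side red 67 [0.5908 0.0725 0.1717] [0.586 0.052 0.134] [0.597 0.082 0.2  ] medz 0.1737
   rect [591.3  66.7] [30.5  8.6] 80.15
side blue 25 [0.5176 0.0782 0.203 ] [0.511 0.074 0.195] [0.525 0.082 0.212] medz 0.2033
   rect [517.3  79. ] [14.4  7.9] 18.29
top green 1641 [0.6497 0.0543 0.0805] [ 0.539 -0.017  0.074] [0.721 0.131 0.087] medz 0.0805
   rect [630.   57.7] [132.6 170.9] 82.8<stdin>:9: RuntimeWarning: Mean of empty slice.
  ret = um.true_divide(
Traceback (most recent call last):
ValueError: zero-size array to reduction operation minimum which has no identity
```

Run:
```python
from h import *
for yaw in (172.5,):
  a=np.radians(yaw); ex=np.array([np.cos(a),np.sin(a)]); ey=np.array([-ex[1],ex[0]]); o=np.array([.557,.075])
  for n in("side","top"):
    c=dict(np.load(n+"0.npz")); W=world(c); H=hsv(c); h,s,v=[H[...,i].astype(int) for i in range(3)]
    reg=(W[...,0]>.35)&(W[...,0]<.9)&(abs(W[...,1])<.25)&(c["depth"]>0)&(W[...,2]>.05)
    for nm,m in dict(green=(h>65)&(h<90)&(s>90),yellow=(h>18)&(h<32)&(s>170),red=((h<6)|(h>174))&(s>150),blue=(h>100)&(h<125)&(s>130)).items():
        P=W[m&reg]
        if nm=="green": P=P[abs(P[:,2]-.08)<.006]
        if nm=="yellow": P=P[abs(P[:,2]-.097)<.008]
        if len(P)<5: print(n,nm,"none");continue
        L=np.c_[(P[:,:2]-o)@ex,(P[:,:2]-o)@ey,P[:,2]]*1000
        print(n,nm,len(L),"med",np.median(L,0).round(1),"1%",np.percentile(L,1,axis=0).round(1),"99%",np.percentile(L,99,axis=0).round(1))
        if nm in("red","blue"):
            A=L[:,[0,2]]; u,S,vt=np.linalg.svd(A-A.mean(0)); print("  xz dir",vt[0],S)
    x0,y0,x1,y1=(190,150,320,255) if n=="side" else (190,135,290,265)
    cv2.imwrite(f"pics/{n}crop.png",cv2.resize(cv2.cvtColor(c["img"],cv2.COLOR_RGB2BGR)[y0:y1,x0:x1],None,fx=6 if n=="side" else 4.5,fy=5.7 if n=="side" else 4.5,interpolation=cv2.INTER_CUBIC))
```

```text
side green 838 med [-90.  -28.9  78.4] 1% [-155.4  -66.6   74.2] 99% [130.6  61.9  81.1]
side yellow 822 med [98.5 -9.  95.5] 1% [ 24.6 -55.1  91.4] 99% [156.3  60.6  98.1]
side red 67 med [-33.2  -5.5 173.7] 1% [-39.4 -10.8 133.9] 99% [-30.9  18.8 199.1]
  xz dir [-0.0477012  -0.99886165] [170.76023194  16.48538693]
side blue 25 med [ 40.1   1.7 203.3] 1% [ 31.8  -1.1 195.2] 99% [ 46.4   6.5 211.6]
  xz dir [ 0.62117271 -0.78367369] [25.19930893 17.56071015]
top green 1632 med [-98.8  10.5  80.4] 1% [-158.5  -57.1   75.6] 99% [ 8.9 72.6 85.1]
top yellow none
top red 46 med [-33.    9.3 198.2] 1% [-38.3  -4.1 153.8] 99% [-30.9  19.7 202.5]
  xz dir [ 0.03320141 -0.99944868] [103.22406103  14.78139379]
top blue 23 med [ 34.4   7.4 212.7] 1% [ 25.8   3.8 202.8] 99% [ 46.4  10.9 217.4]
  xz dir [ 0.96352461 -0.26761974] [31.61776187 17.2952397 ]
```

View pics/sidecrop.png

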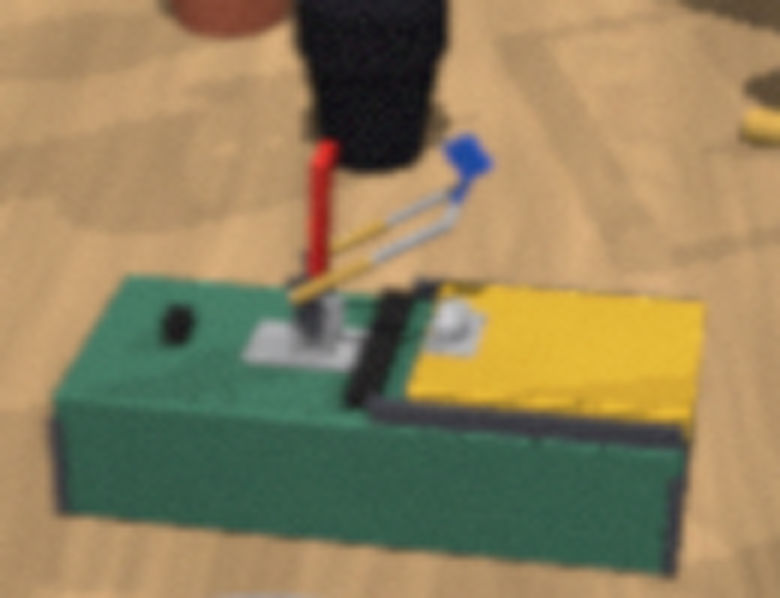

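View pics/topcrop.png

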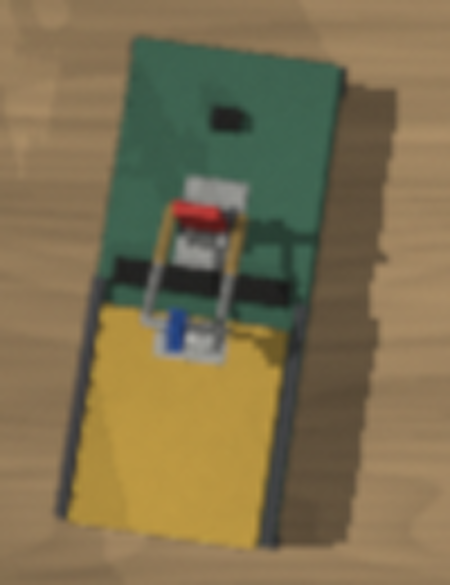

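The side crop shows the lever upright (320,150–270), loop raised about 30°, tab at (468,157) and keeper at (455,322). The top crop shows deck corners (135,38) and (345,68), and tab at (175,330). I'll fit the chest pose from the corners.

Run:
```python
from h import *
from scipy.optimize import least_squares
C={n:dict(np.load(n+"0.npz")) for n in("side","top")}
def L2W(p,P):
    a=p[2];P=np.atleast_2d(P)/1000.; return np.c_[p[0]+np.cos(a)*P[:,0]-np.sin(a)*P[:,1],p[1]+np.sin(a)*P[:,0]+np.cos(a)*P[:,1],P[:,2]]
# -y is world +y = side camera near
obs={"side":[((-160,70,80),(127,277)),((-160,-70,80),(60,400)),((-160,-70,0),(62,514)),((160,-70,0),(673,577))],
 "top":[((-160,-70,80),(135,38)),((-160,70,80),(345,67)),((-160,70,0),None)]}
cr={"side":(190,150,6,5.7),"top":(190,135,4.5,4.5)}
def res(p,cams):
    o=[]
    for n in cams:
        x0,y0,fx,fy=cr[n]
        for P,u in obs[n]:
            if u is None: continue
            e=proj(C[n],L2W(p,P))[0]-[x0+u[0]/fx-.4,y0+u[1]/fy-.4]; o+=list(e)
    return np.array(o)
p0=[.557,.075,np.radians(172.5)]
for cams in(["side"],["top"],["side","top"]):
    s=least_squares(res,p0,args=(cams,)); print(cams,s.x[:2].round(4),np.degrees(s.x[2]).round(2),s.fun.round(1))
p=s.x; np.save("p.npy",p)
for n in C:
    x0,y0,fx,fy=cr[n]
    for nm,P in dict(piv=(-35,0,100),handle=(-35,0,200),c1=(160,-70,80),c2=(160,70,80)).items():
        u=proj(C[n],L2W(p,P))[0]; print(n,nm,((u[0]+.4-x0)*fx).round(),((u[1]+.4-y0)*fy).round())
# tab / red / keeper points in chest frame
for n in C:
    c=C[n];W=world(c);H=hsv(c);h,s,v=[H[...,i].astype(int) for i in range(3)]
    reg=(W[...,0]>.35)&(W[...,0]<.9)&(abs(W[...,1])<.25)&(W[...,2]>.085)
    def loc(P): d=P[:,:2]-p[:2];a=p[2]; return np.c_[d@[np.cos(a),np.sin(a)],d@[-np.sin(a),np.cos(a)],P[:,2]]*1000
    for nm,m in dict(red=((h<6)|(h>174))&(s>150),blue=(h>100)&(h<125)&(s>130),grey=(s<50)&(v>110)).items():
        Q=loc(W[m&reg]); Q=Q[(abs(Q[:,0])<100)&(abs(Q[:,1])<40)]
        print(n,nm,len(Q),np.median(Q,0).round(1),Q.min(0).round(1),Q.max(0).round(1))
        if nm=="grey": k=Q[(Q[:,2]<120)&(Q[:,0]>20)]; print("keeper",k.round(0).tolist())
```

```text
['side'] [0.5567 0.0699] 173.2 [-0.2 -1.2 -1.4 -1.   0.1  0.8  1.5  0.3]
['top'] [0.5583 0.0666] 172.67 [ 0.  0. -0. -0.]
['side', 'top'] [0.5573 0.0676] 172.85 [-0.1 -1.7 -1.5 -1.5 -0.   0.2  1.1  0.  -0.5  0.4 -0.5  0.2]
side piv 321.0 315.0
side handle 318.0 148.0
side c1 690.0 450.0
side c2 705.0 315.0
top piv 208.0 235.0
top handle 197.0 209.0
top c1 57.0 523.0
top c2 274.0 555.0
side red 67 [-31.9 -12.6 173.7] [-38.5 -18.7 133.5] [-29.5  11.8 199.5]
side blue 25 [ 41.3  -5.8 203.3] [ 33.   -8.7 195.1] [ 47.7  -0.5 211.8]
side grey 160 [ 26.6 -11.3 106.2] [-65.9 -28.7  85.5] [ 47.9  23.1 213.3]
keeper [[29.0, 8.0, 108.0], [32.0, 10.0, 108.0], [36.0, 7.0, 109.0], [28.0, -2.0, 110.0], [30.0, 1.0, 109.0], [33.0, 3.0, 108.0], [37.0, -1.0, 110.0], [39.0, 5.0, 107.0], [23.0, 11.0, 99.0], [28.0, -5.0, 108.0], [31.0, -6.0, 109.0], [34.0, -2.0, 107.0], [37.0, -4.0, 109.0], [40.0, -3.0, 108.0], [40.0, 19.0, 96.0], [43.0, 20.0, 96.0], [26.0, -12.0, 109.0], [29.0, -13.0, 109.0], [32.0, -12.0, 109.0], [35.0, -7.0, 106.0], [39.0, -14.0, 111.0], [40.0, -2.0, 104.0], [41.0, 14.0, 96.0], [45.0, 
[... 1522 characters left out ...]
9.0, 110.0], [35.0, 12.0, 110.0], [34.0, 14.0, 99.0], [33.0, 19.0, 100.0], [41.0, -20.0, 99.0], [40.0, -2.0, 108.0], [39.0, 1.0, 106.0], [39.0, 4.0, 112.0], [39.0, 7.0, 111.0], [38.0, 9.0, 108.0], [38.0, 12.0, 112.0], [36.0, 14.0, 94.0], [35.0, 19.0, 95.0], [44.0, -20.0, 97.0], [44.0, -17.0, 96.0], [42.0, -5.0, 103.0], [42.0, -3.0, 99.0], [41.0, 0.0, 97.0], [41.0, 3.0, 99.0], [41.0, 6.0, 99.0], [40.0, 9.0, 102.0], [40.0, 12.0, 107.0], [39.0, 14.0, 99.0], [39.0, 17.0, 99.0], [39.0, 20.0, 99.0], [45.0, -2.0, 103.0], [44.0, 1.0, 101.0], [44.0, 4.0, 102.0], [43.0, 6.0, 96.0], [43.0, 9.0, 101.0], [43.0, 12.0, 101.0], [42.0, 15.0, 95.0], [42.0, 18.0, 100.0], [41.0, 20.0, 96.0], [45.0, 18.0, 98.0]]
```

Run:
```python
from h import *
for n in("side","top"):
    c=dict(np.load(n+"0.npz")); W=world(c)[c["depth"]>0]
    for x,y in [(.271+.2757*t,-.6176+.6865*t) for t in np.linspace(0,1,9)]:
        m=(np.hypot(W[:,0]-x,W[:,1]-y)<.11); Q=W[m]; print(n,round(x,2),round(y,2),m.sum(),np.percentile(Q[:,2],[50,90,99]).round(3) if m.sum() else "")
```

```text
side 0.27 -0.62 2875 [0.326 0.551 0.597]
side 0.31 -0.53 2627 [0.356 0.566 0.598]
side 0.34 -0.45 1861 [0.569 0.646 0.675]
side 0.37 -0.36 2219 [0.591 0.658 0.678]
side 0.41 -0.27 1611 [-0.     0.662  0.678]
side 0.44 -0.19 840 [-0.001  0.001  0.002]
side 0.48 -0.1 273 [-0.001  0.     0.002]
side 0.51 -0.02 712 [0.096 0.172 0.211]
side 0.55 0.07 3392 [0.078 0.104 0.199]
top 0.27 -0.62 3385 [0.001 0.07  0.076]
top 0.31 -0.53 4791 [0.001 0.07  0.206]
top 0.34 -0.45 4619 [0.001 0.023 0.671]
top 0.37 -0.36 6952 [0.003 0.714 0.739]
top 0.41 -0.27 6776 [0.003 0.709 0.729]
top 0.44 -0.19 4051 [0.001 0.004 0.006]
top 0.48 -0.1 3988 [0.001 0.004 0.006]
top 0.51 -0.02 4264 [0.003 0.099 0.202]
top 0.55 0.07 4137 [0.086 0.101 0.202]
```

Request:
{"name": "move_arm", "arguments": {"plan": [[0.1, 0, 0, 0.05, 0, 0, 0], [0.1, 0, 0, 0.05, 0, 0, 0], [0.1, 0.023, 0.0572, 0, 0, 0, -2.57], [0.1, 0.023, 0.0572, 0, 0, 0, -2.57], [0.1, 0.023, 0.0572, 0, 0, 0, -2.57], [0.1, 0.023, 0.0572, 0, 0, 0, -2.57], [0.1, 0.023, 0.0572, 0, 0, 0, -2.57], [0.1, 0.023, 0.0572, 0, 0, 0, -2.57], [0.1, 0.023, 0.0572, 0, 0, 0, -2.57], [0.1, 0.023, 0.0572, 0, 0, 0, -2.57], [0.1, 0.023, 0.0572, 0, 0, 0, -2.57], [0.1, 0.023, 0.0572, 0, 0, 0, -2.57], [0.1, 0.023, 0.0572, 0, 0, 0, -2.57], [0.1, 0.023, 0.0572, 0, 0, 0, -2.57], [0.1, 0, 0, 0, 0.93, 7.45, 0], [0.1, 0, 0, 0, 0.93, 7.45, 0], [0.1, 0, 0, 0, 0.93, 7.45, 0], [0.1, 0, 0, 0, 0.93, 7.45, 0], [0.1, 0, 0, 0, 0, 0, 0], [0.1, 0, 0, 0, 0, 0, 0]], "force": 15}}

```text
time_s: 2.6
tcp_pos: [0.5476, 0.0683, 0.3262]
eef_rot: [-180.0, -30.0, 172.8]
contact_force: [0.1, -0.3, 0.5]
gripper_width: 0.0481
gripper_force: 0.0
```

Request:
{"name": "move_arm", "arguments": {"plan": [[0.1, 0, 0, -0.035, 0, 0, 0], [0.1, 0, 0, -0.035, 0, 0, 0], [0.1, -0.013, 0.002, -0.022, 0, 0, 0], [0.1, 0, 0, 0, 0, 0, 0], [0.1, 0, 0, 0, 0, 0, 0]]}}

```text
time_s: 3.22
tcp_pos: [0.535, 0.0704, 0.2367]
eef_rot: [180.0, -29.8, 172.9]
contact_force: [0.2, 0.0, 0.7]
gripper_width: 0.0484
gripper_force: 0.0
```

Run:
```python
from plant import vision,telemetry
from h import *
s=telemetry.get_state();print(s["tcp_pos"])
ims=[]
for n,(x0,y0,x1,y1) in dict(side=(220,130,300,230),top=(200,160,270,230)).items():
    c=vision.capture(n); np.savez(n+"1.npz",**{k:np.array(v) for k,v in c.items()})
    im=cv2.cvtColor(c["img"],cv2.COLOR_RGB2BGR); u=proj(c,s["tcp_pos"])[0]; print(n,"tcp px",u)
    ims.append(cv2.resize(im[y0:y1,x0:x1],(400,500 if n=="side" else 400),interpolation=cv2.INTER_CUBIC))
ims[1]=cv2.copyMakeBorder(ims[1],0,100,0,0,0); cv2.imwrite("pics/pre.png",np.hstack(ims))
```

```text
[0.53498899 0.07044302 0.23672054]
side tcp px [261.85757024 165.56376299]
top tcp px [228.84769477 201.03733474]
```

View pics/pre.png

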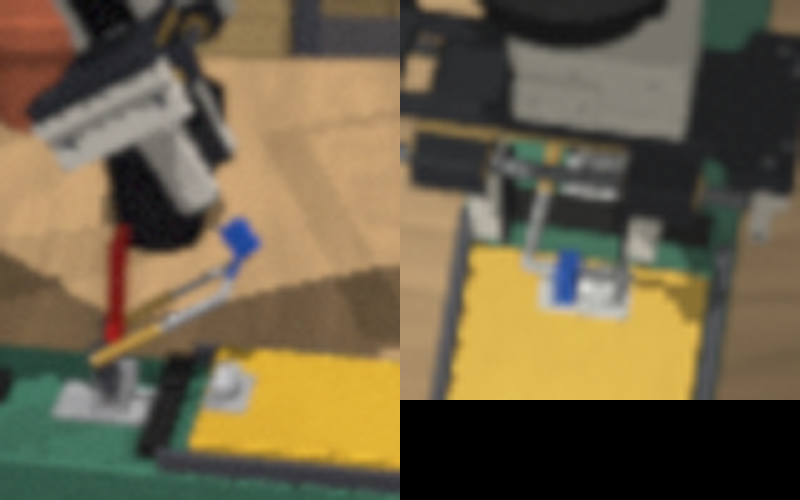

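Left panel: tab at (240,238), fingers pointing at it. Right panel: fingers at x≈485 and 640 straddle the tab at 567. So the aim is good.

Request:
{"name": "move_arm", "arguments": {"plan": [[0.1, -0.006, 0.0007, -0.0104, 0, 0, 0], [0.1, -0.0057, 0.0007, -0.0104, 0, 0, 0], [0.1, -0.0057, 0.0007, -0.0103, 0, 0, 0], [0.1, -0.0054, 0.0008, -0.0103, 0, 0, 0], [0.1, 0, 0, 0, 0, 0, 0], [-0.5, 0, 0, 0, 0, 0, 0], [-0.9, 0, 0, 0, 0, 0, 0], [-0.9, 0, 0, 0, 0, 0, 0], [-0.9, 0, 0, 0, 0, 0, 0], [-0.9, 0, 0, 0, 0, 0, 0]], "force": 12}}

```text
time_s: 4.58
tcp_pos: [0.5116, 0.0736, 0.1932]
eef_rot: [180.0, -30.0, 172.9]
contact_force: [-0.3, 1.3, 1.1]
gripper_width: 0.0095
gripper_force: 12.0
```

Run:
```python
from plant import vision,telemetry
from h import *
s=telemetry.get_state();print(s["tcp_pos"],s["contact_force"],s["moment"],s["gripper_width"])
p=np.load("p.npy")
for n in("side","top"):
    c=vision.capture(n); np.savez(n+"2.npz",**{k:np.array(v) for k,v in c.items()})
    W=world(c);H=hsv(c);h,S,v=[H[...,i].astype(int) for i in range(3)]
    m=(h>100)&(h<125)&(S>130)&(W[...,2]>.09)&(abs(W[...,0]-.52)<.08)&(abs(W[...,1]-.07)<.06)
    P=W[m];d=P[:,:2]-p[:2];a=p[2]; Q=np.c_[d@[np.cos(a),np.sin(a)],d@[-np.sin(a),np.cos(a)],P[:,2]]*1000
    print(n,len(Q),np.median(Q,0).round(1) if len(Q) else "")
c=dict(np.load("side2.npz")); cv2.imwrite("pics/grip.png",cv2.resize(cv2.cvtColor(c["img"],cv2.COLOR_RGB2BGR)[130:230,220:300],None,fx=6,fy=6,interpolation=cv2.INTER_CUBIC))
```

```text
[0.51163312 0.07364698 0.19320262] [-0.3116299   1.26355687  1.11021826] [ 0.33306425 -1.56056958 -0.28281804] 0.009455967777348147
side 0 
top 28 [ 40.8  -1.  212.4]
```

View pics/grip.png

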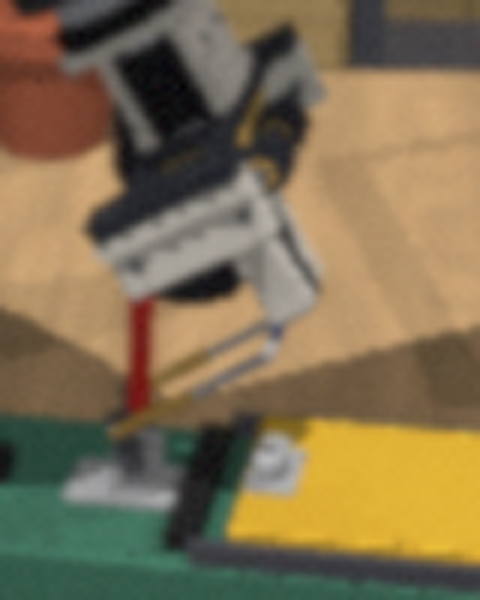

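```bash
cat >> h.py <<'E'
C,S=np.cos(np.load("p.npy")[2]),np.sin(np.load("p.npy")[2])
def tochest(X):
    p=np.load("p.npy");d=np.array(X[:2])-p[:2]; return np.array([d@[C,S],d@[-S,C],X[2]])*1000
def rows(pts,g,turn=0):
    "pts: chest (x,z) mm waypoints, turn: deg about chest y per row"
    d=np.diff(np.array(pts,float),axis=0)/1000
    print([[g,round(C*a,4),round(S*a,4),round(b,4),round(-S*turn,2),round(C*turn,2),0] for a,b in d])
E
python3 - <<'E'
from h import *
a=np.radians(38.2-3.25*np.arange(13)); s=np.arange(13)/12*4
rows(np.c_[-41.9+111.9*np.cos(a)+s,124+111.9*np.sin(a)],-.9,3.25)
E
```

```text
[[-0.9, np.float64(-0.0041), np.float64(0.0005), np.float64(-0.0051), np.float64(-0.4), np.float64(-3.22), 0], [-0.9, np.float64(-0.0038), np.float64(0.0005), np.float64(-0.0053), np.float64(-0.4), np.float64(-3.22), 0], [-0.9, np.float64(-0.0035), np.float64(0.0004), np.float64(-0.0055), np.float64(-0.4), np.float64(-3.22), 0], [-0.9, np.float64(-0.0032), np.float64(0.0004), np.float64(-0.0057), np.float64(-0.4), np.float64(-3.22), 0], [-0.9, np.float64(-0.0028), np.float64(0.0004), np.float64(-0.0058), np.float64(-0.4), np.float64(-3.22), 0], [-0.9, np.float64(-0.0025), np.float64(0.0003), np.float64(-0.006), np.float64(-0.4), np.float64(-3.22), 0], [-0.9, np.float64(-0.0022), np.float64(0.0003), np.float64(-0.0061), np.float64(-0.4), np.float64(-3.22), 0], [-0.9, np.float64(-0.0018), np.float64(0.0002), np.float64(-0.0062), np.float64(-0.4), np.float64(-3.22), 0], [-0.9, np.float64(-0.0015), np.float64(0.0002), np.float64(-0.0062), np.float64(-0.4), np.float64(-3.22), 0], [-0.9, np.float64(-0.0011), np.float64(0.0001), np.float64(-0.0063), np.float64(-0.4), np.float64(-3.22), 0], [-0.9, np.float64(-0.0008), np.float64(0.0001), np.float64(-0.0063), np.float64(-0.4), np.float64(-3.22), 0], [-0.9, np.float64(-0.0004), np.float64(0.0001), np.float64(-0.0063), np.float64(-0.4), np.float64(-3.22), 0]]
```

Request:
{"name": "move_arm", "arguments": {"plan": [[-0.9, -0.0041, 0.0005, -0.0051, -0.4, -3.22, 0], [-0.9, -0.0038, 0.0005, -0.0053, -0.4, -3.22, 0], [-0.9, -0.0035, 0.0004, -0.0055, -0.4, -3.22, 0], [-0.9, -0.0032, 0.0004, -0.0057, -0.4, -3.22, 0], [-0.9, -0.0028, 0.0004, -0.0058, -0.4, -3.22, 0], [-0.9, -0.0025, 0.0003, -0.006, -0.4, -3.22, 0], [-0.9, 0, 0, 0, 0, 0, 0]]}}

```text
time_s: 5.55
tcp_pos: [0.4908, 0.0761, 0.1601]
eef_rot: [180.0, -10.5, 172.9]
contact_force: [-0.9, 2.5, -0.3]
gripper_width: 0.0101
gripper_force: 12.0
```

Request:
{"name": "move_arm", "arguments": {"plan": [[-0.9, -0.0022, 0.0003, -0.0061, -0.4, -3.22, 0], [-0.9, -0.0018, 0.0002, -0.0062, -0.4, -3.22, 0], [-0.9, -0.0015, 0.0002, -0.0062, -0.4, -3.22, 0], [-0.9, -0.0011, 0.0001, -0.0063, -0.4, -3.22, 0], [-0.9, -0.0008, 0.0001, -0.0063, -0.4, -3.22, 0], [-0.9, -0.0004, 0.0001, -0.0063, -0.4, -3.22, 0], [-0.9, 0, 0, 0, 0, 0, 0], [-0.9, 0, 0, 0, 0, 0, 0]]}}

```text
time_s: 6.55
tcp_pos: [0.484, 0.0769, 0.1226]
eef_rot: [-180.0, 8.8, 172.9]
contact_force: [-3.7, 3.4, 0.3]
gripper_width: 0.0098
gripper_force: 12.0
```

Run:
```python
from plant import vision,telemetry
from h import *
s=telemetry.get_state();print(tochest(s["tcp_pos"]).round(1),s["eef_rot"].round(1),s["contact_force"].round(1),s["moment"].round(2),s["gripper_width"])
ims=[]
for n,(x0,y0,x1,y1) in dict(side=(225,150,305,230),top=(200,160,270,230)).items():
    c=vision.capture(n); np.savez(n+"3.npz",**{k:np.array(v) for k,v in c.items()})
    W=world(c);H=hsv(c);h,S_,v=[H[...,i].astype(int) for i in range(3)]
    m=((h<6)|(h>174))&(S_>130)&(W[...,2]>.105)&(abs(W[...,0]-.59)<.08)&(abs(W[...,1]-.07)<.05)
    Q=np.array([tochest(q) for q in W[m]])
    if len(Q)>5:
        f=np.polyfit(Q[:,2],Q[:,0],1); print(n,len(Q),Q.max(0).round(1),"slope dx/dz",f[0].round(3),"q~",(np.pi/2+np.arctan(f[0])).round(2))
    ims.append(cv2.resize(cv2.cvtColor(c["img"],cv2.COLOR_RGB2BGR)[y0:y1,x0:x1],(400,400),interpolation=cv2.INTER_CUBIC))
cv2.imwrite("pics/down.png",np.hstack(ims))
```

```text
[ 7.390e+01 -1.000e-01  1.226e+02] [-180.     8.8  172.9] [-3.7  3.4  0.3] [1.21 1.74 0.24] 0.009771794020130453
side 56 [-12.1   9.2 198.4] slope dx/dz 0.24 q~ 1.81
top 47 [-14.5  12.5 200.3] slope dx/dz 0.259 q~ 1.82
```

View pics/down.png

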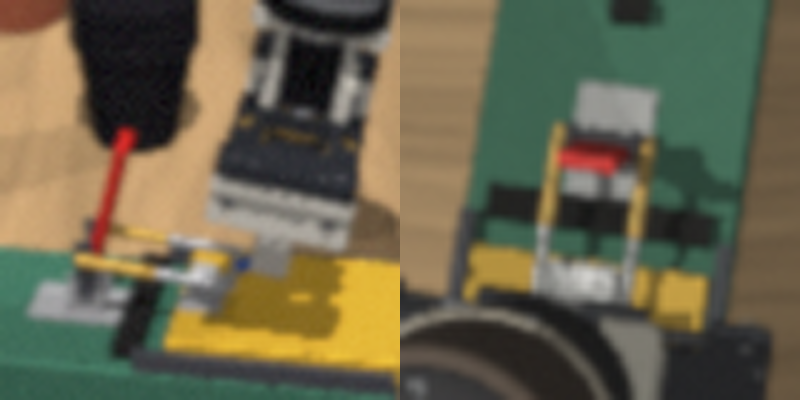

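Left panel: the loop is nearly level, its bar and tab at about (240,262), beyond the keeper (205,285). The lever leans to q≈1.81. The bar now clears the lip, so I'll lower it gently.

Run:
```python
from h import *
a=np.radians(-1.25-np.array([0,1.8,3.6,5.4,7.2,9,10,11,12,13])); P=np.c_[-36+109.9*np.cos(a),125+109.9*np.sin(a)]
print(P.round(1)[-4:]); np.set_printoptions(legacy='1.25'); rows(P,-.9,1.8)
```

```text
[[ 71.8 103.6]
 [ 71.4 101.7]
 [ 71.   99.8]
 [ 70.5  97.9]]
[[-0.9, 0.0001, -0.0, -0.0035, -0.22, -1.79, 0], [-0.9, 0.0002, -0.0, -0.0034, -0.22, -1.79, 0], [-0.9, 0.0003, -0.0, -0.0034, -0.22, -1.79, 0], [-0.9, 0.0005, -0.0001, -0.0034, -0.22, -1.79, 0], [-0.9, 0.0006, -0.0001, -0.0034, -0.22, -1.79, 0], [-0.9, 0.0004, -0.0, -0.0019, -0.22, -1.79, 0], [-0.9, 0.0004, -0.0, -0.0019, -0.22, -1.79, 0], [-0.9, 0.0004, -0.0001, -0.0019, -0.22, -1.79, 0], [-0.9, 0.0005, -0.0001, -0.0019, -0.22, -1.79, 0]]
```

Request:
{"name": "move_arm", "arguments": {"plan": [[-0.9, 0, 0, -0.003, 0, 0, 0], [-0.9, 0, 0, -0.003, 0, 0, 0], [-0.9, 0, 0, -0.003, 0, 0, 0], [-0.9, 0, 0, -0.003, 0, 0, 0], [-0.9, 0, 0, 0, 0, 0, 0]]}}

```text
time_s: 7.28
tcp_pos: [0.4843, 0.077, 0.1104]
eef_rot: [180.0, 8.9, 172.9]
contact_force: [0.5, 1.2, 0.9]
gripper_width: 0.0101
gripper_force: 12.0
```

Request:
{"name": "move_arm", "arguments": {"plan": [[-0.9, 0, 0, -0.002, 0, 0, 0], [-0.9, 0, 0, 0, 0, 0, 0]]}}

```text
time_s: 7.52
tcp_pos: [0.484, 0.0769, 0.1084]
eef_rot: [180.0, 8.9, 172.9]
contact_force: [1.9, 2.7, 1.2]
gripper_width: 0.0098
gripper_force: 12.0
```

Request:
{"name": "move_arm", "arguments": {"plan": [[-0.9, 0, 0, -0.0015, 0, 0, 0], [-0.9, 0, 0, 0, 0, 0, 0]]}}

```text
time_s: 7.78
tcp_pos: [0.484, 0.0769, 0.1068]
eef_rot: [180.0, 8.9, 172.9]
contact_force: [1.3, 2.2, 2.0]
gripper_width: 0.01
gripper_force: 12.0
```

Request:
{"name": "move_arm", "arguments": {"plan": [[-0.9, 0, 0, -0.0015, 0, 0, 0], [-0.9, 0, 0, 0, 0, 0, 0]]}}

```text
time_s: 8.02
tcp_pos: [0.4839, 0.0768, 0.1053]
eef_rot: [180.0, 8.9, 172.9]
contact_force: [1.6, 3.7, 0.4]
gripper_width: 0.01
gripper_force: 12.0
```

Request:
{"name": "move_arm", "arguments": {"plan": [[-0.9, 0, 0, -0.001, 0, 0, 0], [-0.9, 0, 0, 0, 0, 0, 0]]}}

```text
time_s: 8.28
tcp_pos: [0.4839, 0.0768, 0.1043]
eef_rot: [180.0, 8.9, 172.9]
contact_force: [1.9, 2.7, 1.0]
gripper_width: 0.0096
gripper_force: 12.0
```

Request:
{"name": "move_arm", "arguments": {"plan": [[-0.9, 0, 0, -0.001, 0, 0, 0], [-0.9, 0, 0, 0, 0, 0, 0]]}}

```text
time_s: 8.52
tcp_pos: [0.4839, 0.0768, 0.1033]
eef_rot: [180.0, 8.9, 172.9]
contact_force: [0.7, 4.2, 1.6]
gripper_width: 0.0099
gripper_force: 12.0
```

Request:
{"name": "move_arm", "arguments": {"plan": [[-0.9, 0, 0, -0.001, 0, 0, 0], [-0.9, 0, 0, 0, 0, 0, 0]]}}

```text
time_s: 8.78
tcp_pos: [0.4839, 0.0768, 0.1023]
eef_rot: [180.0, 8.9, 172.9]
contact_force: [0.6, 3.1, 1.3]
gripper_width: 0.0102
gripper_force: 12.0
```

Request:
{"name": "move_arm", "arguments": {"plan": [[-0.9, 0, 0, -0.0008, 0, 0, 0], [-0.9, 0, 0, 0, 0, 0, 0]]}}

```text
time_s: 9.02
tcp_pos: [0.4839, 0.0768, 0.102]
eef_rot: [180.0, 8.9, 172.9]
contact_force: [-2.2, 3.2, 6.9]
gripper_width: 0.0102
gripper_force: 12.0
```

Run:
```python
from plant import vision,telemetry
from h import *
s=telemetry.get_state();print(tochest(s["tcp_pos"]).round(1),s["contact_force"].round(1),s["moment"].round(2))
c=vision.capture("side"); np.savez("side4.npz",**{k:np.array(v) for k,v in c.items()})
W=world(c);H=hsv(c);h,S_,v=[H[...,i].astype(int) for i in range(3)]
m=((h<6)|(h>174))&(S_>130)&(W[...,2]>.105)&(abs(W[...,0]-.59)<.08)&(abs(W[...,1]-.07)<.05)
Q=np.array([tochest(q) for q in W[m]]);f=np.polyfit(Q[:,2],Q[:,0],1); print("q~",(np.pi/2+np.arctan(f[0])).round(2))
cv2.imwrite("pics/low.png",cv2.resize(cv2.cvtColor(c["img"],cv2.COLOR_RGB2BGR)[165:225,225:305],None,fx=9,fy=9,interpolation=cv2.INTER_CUBIC))
m=(W[...,2]>.085)&(W[...,2]<.13); g=(S_<60)&(v>110)&m
Q=np.array([tochest(q) for q in W[g]]); Q=Q[(Q[:,0]>20)&(Q[:,0]<70)&(abs(Q[:,1])<35)]
for lo in range(-32,32,8):
    q=Q[(Q[:,1]>=lo)&(Q[:,1]<lo+8)]; print(lo,q[:,[0,2]].round(0).astype(int).tolist())
```

```text
[ 74.   0. 102.] [-2.2  3.2  6.9] [1.1  0.84 0.22]
q~ 1.82
-32 [[28, 109], [26, 107], [29, 107], [31, 106], [34, 106], [32, 104], [35, 104], [38, 104], [40, 104], [43, 104], [44, 101]]
-24 [[69, 129], [70, 126], [70, 121], [66, 116], [70, 117], [27, 108], [33, 109], [36, 108], [70, 115], [22, 107], [25, 108], [33, 105], [36, 105], [39, 107], [22, 104], [37, 105], [67, 105], [70, 107], [46, 103], [25, 96], [28, 96], [31, 97], [34, 98], [36, 96], [40, 99]]
-16 [[26, 108], [30, 110], [33, 111], [35, 108], [38, 108], [30, 107], [39, 107], [30, 103], [38, 99], [41, 98], [48, 101], [20, 95], [24, 97], [26, 95]]
-8 [[27, 109], [34, 111], [28, 107], [31, 109], [34, 110], [37, 109], [40, 109], [40, 104], [21, 98], [40, 97], [43, 97], [44, 95]]
0 [[26, 109], [30, 110], [36, 111], [30, 108], [37, 110], [40, 110], [39, 97], [43, 99], [46, 97]]
8 [[25, 109], [28, 109], [31, 108], [32, 108], [38, 108], [22, 97]]
16 [[21, 108], [24, 108], [27, 109], [21, 104], [33, 104], [40, 103], [43, 103], [21, 96], [40, 100], [44, 101], [41, 98]]
24 []
```

View pics/low.png

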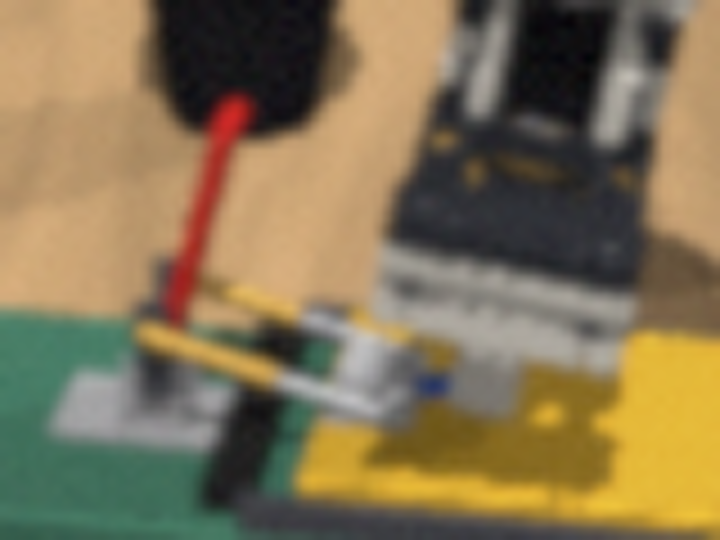

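Low picture: bar end is near (390,405), past the keeper block (370,370), with upward contact force. So the bar rests on the cover. I'll ease up and draw back.

Request:
{"name": "move_arm", "arguments": {"plan": [[-0.9, 0, 0, 0.0005, 0, 0, 0], [-0.9, 0.002, -0.0003, 0, 0, 0, 0], [-0.9, 0.002, -0.0002, 0, 0, 0, 0], [-0.9, 0, 0, 0, 0, 0, 0]]}}

```text
time_s: 9.57
tcp_pos: [0.4865, 0.0758, 0.1018]
eef_rot: [-180.0, 8.8, 172.8]
contact_force: [-10.4, 5.9, 10.1]
gripper_width: 0.0099
gripper_force: 12.0
```

Request:
{"name": "move_arm", "arguments": {"plan": [[-0.9, 0.001, -0.0001, 0, 0, 0, 0], [-0.9, 0, 0, 0, 0, 0, 0]]}}

```text
time_s: 9.82
tcp_pos: [0.4873, 0.0757, 0.1018]
eef_rot: [-180.0, 8.8, 172.8]
contact_force: [-11.7, 7.2, 11.9]
gripper_width: 0.0099
gripper_force: 12.0
```

Request:
{"name": "move_arm", "arguments": {"plan": [[-0.9, 0.001, -0.0001, 0, 0, 0, 0], [-0.9, 0, 0, 0, 0, 0, 0]]}}

```text
time_s: 10.07
tcp_pos: [0.4882, 0.0755, 0.1018]
eef_rot: [-180.0, 8.8, 172.8]
contact_force: [-12.9, 6.6, 12.8]
gripper_width: 0.0097
gripper_force: 12.0
```

Request:
{"name": "move_arm", "arguments": {"plan": [[-0.9, -0.0015, 0.0002, 0.0006, 0, 0, 0], [-0.9, 0, 0, 0, 0, 0, 0]]}}

```text
time_s: 10.32
tcp_pos: [0.4878, 0.0761, 0.1022]
eef_rot: [-180.0, 8.9, 172.9]
contact_force: [-1.3, 4.1, -1.0]
gripper_width: 0.0103
gripper_force: 12.0
```

```bash
cat > look.py <<'E'
from plant import vision,telemetry
from h import *
import sys
k=sys.argv[1]
s=telemetry.get_state();print(s["time_s"],tochest(s["tcp_pos"]).round(1),s["contact_force"].round(1),s["moment"].round(2),s["eef_rot"].round(1))
c=vision.capture("side"); np.savez(f"side{k}.npz",**{q:np.array(v) for q,v in c.items()})
W=world(c);H=hsv(c);h,S_,v=[H[...,i].astype(int) for i in range(3)]
m=((h<6)|(h>174))&(S_>130)&(W[...,2]>.09)&(abs(W[...,0]-.62)<.12)&(abs(W[...,1]-.07)<.05)
Q=np.array([tochest(q) for q in W[m]]);A=Q[:,[0,2]];d=np.linalg.svd(A-A.mean(0))[2][0]; d=d if d[1]>0 else -d
print("q~",np.arctan2(d[1],-d[0]).round(2),"n",len(Q),Q.mean(0).round(1))
m=(h>20)&(h<32)&(S_>170)&(abs(W[...,2]-.097)<.008)&(abs(W[...,0]-.46)<.12)&(abs(W[...,1]-.07)<.11)
Q=np.array([tochest(q) for q in W[m]]); Q=Q[(abs(Q[:,1])>35)]; print("cover x 1%",np.percentile(Q[:,0],1).round(1),"99%",np.percentile(Q[:,0],99).round(1))
cv2.imwrite(f"pics/l{k}.png",cv2.resize(cv2.cvtColor(c["img"],cv2.COLOR_RGB2BGR)[165:225,220:300],None,fx=9,fy=9,interpolation=cv2.INTER_CUBIC))
E
python3 look.py 5
```

```text
10.325 [ 70.    0.3 102.2] [-1.3  4.1 -1. ] [1.44 0.97 0.33] [-180.     8.9  172.9]
q~ 1.66 n 71 [-29.6  -9.9 164.8]
cover x 1% 25.0 99% 158.0
```

View pics/l5.png

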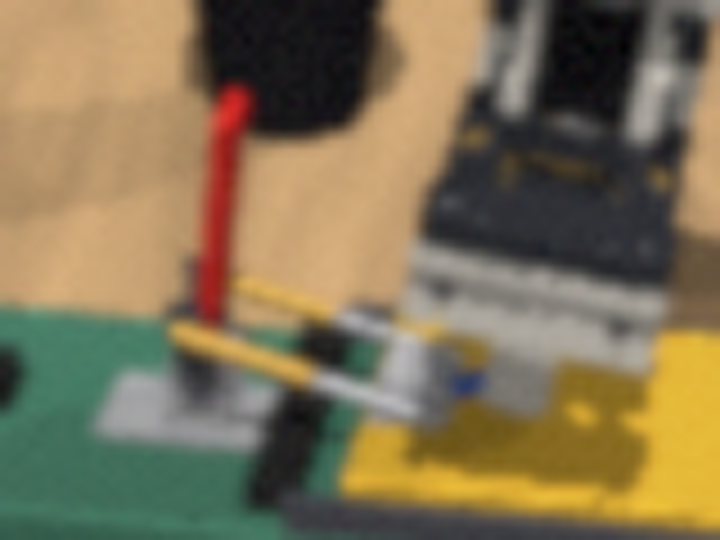

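Request:
{"name": "move_arm", "arguments": {"plan": [[-0.9, 0, 0, 0.0004, 0, 0, 0], [-0.9, 0.0015, -0.0002, 0, 0, 0, 0], [-0.9, 0, 0, 0, 0, 0, 0]]}}

```text
time_s: 10.75
tcp_pos: [0.4891, 0.0757, 0.1024]
eef_rot: [-180.0, 8.8, 172.8]
contact_force: [-3.5, 5.1, -1.5]
gripper_width: 0.0103
gripper_force: 12.0
```

Request:
{"name": "move_arm", "arguments": {"plan": [[-0.9, 0.001, -0.0001, 0, 0, 0, 0], [-0.9, 0, 0, 0, 0, 0, 0]]}}

```text
time_s: 11.0
tcp_pos: [0.49, 0.0755, 0.1023]
eef_rot: [-180.0, 8.8, 172.8]
contact_force: [-3.8, 4.7, -0.8]
gripper_width: 0.0099
gripper_force: 12.0
```

Request:
{"name": "move_arm", "arguments": {"plan": [[-0.9, 0.001, -0.0001, 0, 0, 0, 0], [-0.9, 0, 0, 0, 0, 0, 0]]}}

```text
time_s: 11.25
tcp_pos: [0.4909, 0.0754, 0.1023]
eef_rot: [-180.0, 8.8, 172.8]
contact_force: [-4.5, 4.9, -1.4]
gripper_width: 0.0098
gripper_force: 12.0
```

Request:
{"name": "move_arm", "arguments": {"plan": [[-0.9, 0.0008, -0.0001, 0, 0, 0, 0], [-0.9, 0, 0, 0, 0, 0, 0]]}}

```text
time_s: 11.5
tcp_pos: [0.4916, 0.0753, 0.1023]
eef_rot: [-180.0, 8.8, 172.8]
contact_force: [-5.4, 5.4, -1.2]
gripper_width: 0.0096
gripper_force: 12.0
```

Request:
{"name": "move_arm", "arguments": {"plan": [[-0.9, 0.0008, -0.0001, 0, 0, 0, 0], [-0.9, 0, 0, 0, 0, 0, 0]]}}

```text
time_s: 11.75
tcp_pos: [0.4924, 0.0751, 0.1024]
eef_rot: [-180.0, 8.8, 172.8]
contact_force: [-4.5, 4.7, 0.3]
gripper_width: 0.01
gripper_force: 12.0
```

```bash
python3 look.py 6
```

```text
11.75 [ 65.4   0.6 102.4] [-4.5  4.7  0.3] [1.9  2.39 0.36] [-180.     8.8  172.8]
q~ 1.47 n 87 [-41.4  -8.5 163. ]
cover x 1% 25.0 99% 157.1
```

Request:
{"name": "move_arm", "arguments": {"plan": [[-0.9, 0.001, 0.0003, 0, 0, 0, 0], [-0.9, 0, 0, 0, 0, 0, 0]]}}

```text
time_s: 12.05
tcp_pos: [0.4931, 0.0752, 0.1024]
eef_rot: [-179.9, 8.8, 172.8]
contact_force: [-6.9, 5.0, 3.2]
gripper_width: 0.0098
gripper_force: 12.0
```

Request:
{"name": "move_arm", "arguments": {"plan": [[-0.9, 0.001, 0.0, 0, 0, 0, 0], [-0.9, 0, 0, 0, 0, 0, 0]]}}

```text
time_s: 12.3
tcp_pos: [0.4941, 0.0751, 0.1024]
eef_rot: [-179.9, 8.8, 172.8]
contact_force: [-7.2, 4.1, 3.5]
gripper_width: 0.0095
gripper_force: 12.0
```

Request:
{"name": "move_arm", "arguments": {"plan": [[-0.9, 0, 0.0, 0.0005, 0, 0, 0], [-0.9, 0.0008, 0, 0, 0, 0, 0], [-0.9, 0, 0, 0, 0, 0, 0]]}}

```text
time_s: 12.68
tcp_pos: [0.495, 0.0752, 0.1027]
eef_rot: [-179.9, 8.8, 172.8]
contact_force: [-5.1, 4.0, -0.8]
gripper_width: 0.0094
gripper_force: 12.0
```

Request:
{"name": "move_arm", "arguments": {"plan": [[-0.9, 0.0008, -0.0001, 0, 0, 0, 0], [-0.9, 0, 0, 0, 0, 0, 0]]}}

```text
time_s: 12.92
tcp_pos: [0.4957, 0.075, 0.1027]
eef_rot: [-179.9, 8.8, 172.8]
contact_force: [-5.5, 4.1, 0.4]
gripper_width: 0.0099
gripper_force: 12.0
```

Request:
{"name": "move_arm", "arguments": {"plan": [[-0.9, 0.0008, -0.0001, 0, 0, 0, 0], [-0.9, 0, 0, 0, 0, 0, 0]]}}

```text
time_s: 13.18
tcp_pos: [0.4964, 0.0749, 0.1027]
eef_rot: [-179.9, 8.7, 172.8]
contact_force: [-6.0, 5.7, 1.4]
gripper_width: 0.01
gripper_force: 12.0
```

```bash
python3 look.py 7
```

```text
13.175 [ 61.4   0.4 102.7] [-6.   5.7  1.4] [1.69 2.8  0.34] [-179.9    8.7  172.8]
q~ 1.3 n 105 [-52.   -7.  159.7]
cover x 1% 24.2 99% 157.1
```

View pics/l7.png

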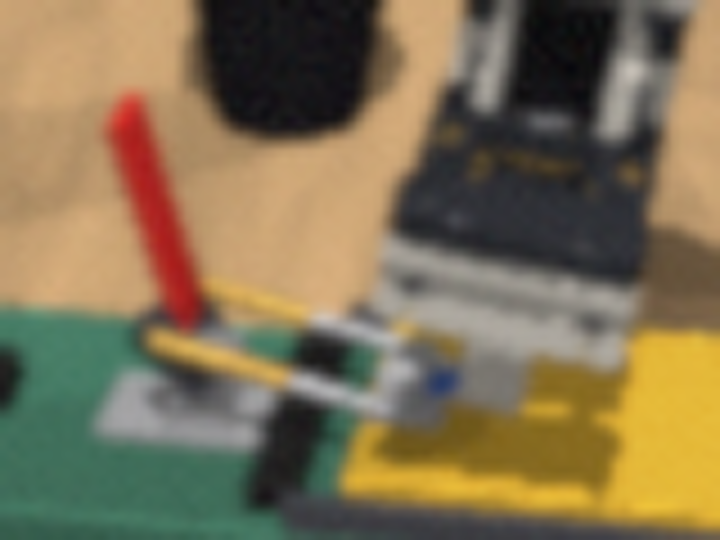

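l7 shows the lever at q≈1.3 and the bar end at about (395,405), drawing in under the keeper (400,380). Contact should come soon.

Request:
{"name": "move_arm", "arguments": {"plan": [[-0.9, 0.0008, -0.0001, 0.0001, 0, 0, 0], [-0.9, 0, 0, 0, 0, 0, 0]]}}

```text
time_s: 13.48
tcp_pos: [0.4968, 0.0748, 0.1028]
eef_rot: [-179.9, 8.7, 172.8]
contact_force: [-10.3, 6.5, 4.2]
gripper_width: 0.0099
gripper_force: 12.0
```

Request:
{"name": "move_arm", "arguments": {"plan": [[-0.9, 0.0008, -0.0001, 0.0001, 0, 0, 0], [-0.9, 0, 0, 0, 0, 0, 0]]}}

```text
time_s: 13.72
tcp_pos: [0.4973, 0.0747, 0.1028]
eef_rot: [-179.9, 8.7, 172.8]
contact_force: [-11.5, 7.8, 5.4]
gripper_width: 0.0103
gripper_force: 12.0
```

Request:
{"name": "move_arm", "arguments": {"plan": [[-0.9, -0.0004, 0.0001, 0.0015, 0, 0, 0], [-0.9, 0, 0, 0, 0, 0, 0]]}}

```text
time_s: 13.98
tcp_pos: [0.4972, 0.0748, 0.1042]
eef_rot: [-179.9, 8.7, 172.8]
contact_force: [-7.7, 5.3, 0.8]
gripper_width: 0.0098
gripper_force: 12.0
```

Request:
{"name": "move_arm", "arguments": {"plan": [[-0.9, 0, 0, 0.0012, 0, 0, 0], [-0.9, 0, 0, 0, 0, 0, 0]]}}

```text
time_s: 14.22
tcp_pos: [0.4973, 0.0748, 0.1054]
eef_rot: [-179.9, 8.7, 172.8]
contact_force: [-5.8, 4.8, -0.6]
gripper_width: 0.0098
gripper_force: 12.0
```

Request:
{"name": "move_arm", "arguments": {"plan": [[-0.9, 0, 0, 0.0008, 0, 0, 0], [-0.9, 0, 0, 0, 0, 0, 0]]}}

```text
time_s: 14.48
tcp_pos: [0.4974, 0.0748, 0.1062]
eef_rot: [-179.9, 8.7, 172.8]
contact_force: [-4.6, 4.5, -0.9]
gripper_width: 0.0097
gripper_force: 12.0
```

Request:
{"name": "move_arm", "arguments": {"plan": [[-0.9, 0, 0, 0.0006, 0, 0, 0], [-0.9, 0, 0, 0, 0, 0, 0]]}}

```text
time_s: 14.72
tcp_pos: [0.4975, 0.0748, 0.1064]
eef_rot: [-179.9, 8.7, 172.8]
contact_force: [-3.4, 4.4, -8.6]
gripper_width: 0.0101
gripper_force: 12.0
```

Upward force is blocked sharply (−8.6 N), so the bar is under the lip. I'll ease down, keep a light draw and release.

Request:
{"name": "move_arm", "arguments": {"plan": [[-0.9, 0, 0, -0.0015, 0, 0, 0], [-0.9, 0.0006, -0.0001, 0, 0, 0, 0], [-0.9, 0, 0, 0, 0, 0, 0]]}}

```text
time_s: 15.1
tcp_pos: [0.4979, 0.0748, 0.1055]
eef_rot: [-179.9, 8.7, 172.8]
contact_force: [-9.5, 6.2, 0.2]
gripper_width: 0.01
gripper_force: 12.0
```

Request:
{"name": "move_arm", "arguments": {"plan": [[-0.9, 0.0004, 0, 0, 0, 0, 0], [-0.9, 0, 0, 0, 0, 0, 0]]}}

```text
time_s: 15.35
tcp_pos: [0.4981, 0.0747, 0.1055]
eef_rot: [-179.9, 8.7, 172.8]
contact_force: [-11.1, 5.5, 1.6]
gripper_width: 0.01
gripper_force: 12.0
```

Request:
{"name": "move_arm", "arguments": {"plan": [[-0.9, -0.0004, 0.0, 0, 0, 0, 0], [-0.6, 0, 0, 0, 0, 0, 0], [-0.3, 0, 0, 0, 0, 0, 0], [-0.3, 0, 0, 0, 0, 0, 0], [-0.3, -0.002, 0, 0.01, 0, 0, 0], [-0.3, -0.004, 0, 0.02, 0, 0, 0], [-0.3, -0.004, 0, 0.025, 0, 0, 0], [-0.3, 0, 0, 0.04, 0, 0, 0], [-0.3, 0, 0, 0.04, 0, 0, 0], [-0.3, 0, 0, 0, 0, 0, 0]]}}

```text
time_s: 16.6
tcp_pos: [0.4913, 0.0765, 0.2456]
eef_rot: [179.7, 9.2, 172.9]
contact_force: [-0.3, 0.2, 0.4]
gripper_width: 0.0308
gripper_force: 0.0
```

```bash
python3 look.py 8
python3 - <<'E'
from h import *
c=dict(np.load("side8.npz"));W=world(c);H=hsv(c);h,s,v=[H[...,i].astype(int) for i in range(3)]
m=(h>100)&(h<125)&(s>130)&(W[...,2]>.09)&(abs(W[...,0]-.52)<.08)&(abs(W[...,1]-.07)<.06)
Q=np.array([tochest(q) for q in W[m]]);print(len(Q),np.median(Q,0).round(1),Q.min(0).round(1),Q.max(0).round(1))
E
```

```text
16.6 [ 66.6  -0.6 245.6] [-0.3  0.2  0.4] [ 0.08  0.51 -0.02] [179.7   9.2 172.9]
q~ 1.26 n 103 [-53.8  -6.8 159.4]
cover x 1% 24.2 99% 156.9
39 [ 62.   -6.  118.8] [ 46.3 -16.2 103.9] [ 70.7   4.2 420.8]
```

View pics/l8.png

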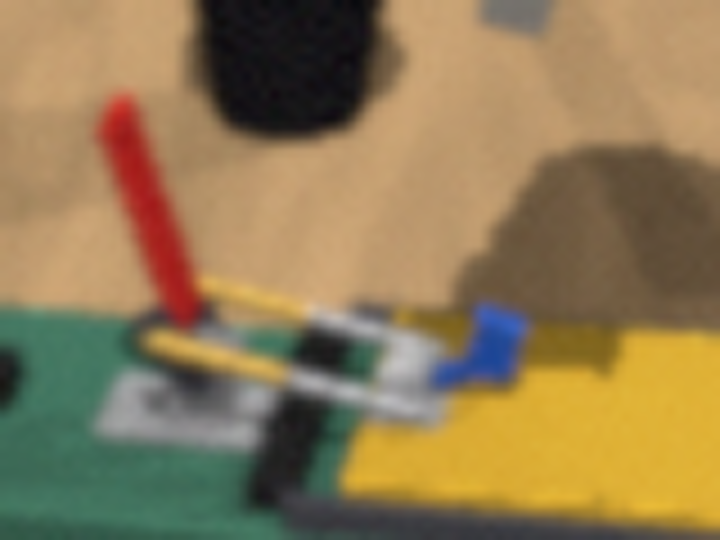

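l8 shows the loop staying down, with its bar end at (440,405) under the keeper and the tab at (495,340): it's hooked. Picture views are used up, in fact one over the allowance, so from here I'll check by numbers only.

```bash
cat > push.py <<'E'
from h import *
np.set_printoptions(legacy='1.25')
from plant import telemetry
def tcp(q,extra=0,t=None):
    t=q/2 if t is None else t
    u=np.array([-np.cos(q),np.sin(q)]);n=np.array([np.sin(q),np.cos(q)])
    return np.array([-35,100])+70*u+(4+extra+9.5*np.sin(q-t))*n
E
python3 - <<'E'
from push import *
s=telemetry.get_state();c=tochest(s["tcp_pos"]);print(c)
A=tcp(1.26,15);print("approach",A.round(1)); k=8
P=np.linspace(c[[0,2]],A,k+1); print("turn total",np.degrees(.63)-s["eef_rot"][1]); rows(P,-1,(np.degrees(.63)-s["eef_rot"][1])/k)
Q=np.linspace(1.26,.84,9); P=[A]+[tcp(q) for q in [1.26]]; print("touch"); rows(P,-1,0)
print("sweep1"); rows([tcp(q) for q in Q],-1,-np.degrees(.21/8))
E
```

```text
[6.76260212e+01 3.96388118e-02 2.43375226e+02]
approach [-33.  174.2]
turn total 27.030578575254737
[[-1, 0.0125, -0.0016, -0.0087, -0.42, -3.35, 0], [-1, 0.0125, -0.0016, -0.0087, -0.42, -3.35, 0], [-1, 0.0125, -0.0016, -0.0087, -0.42, -3.35, 0], [-1, 0.0125, -0.0016, -0.0087, -0.42, -3.35, 0], [-1, 0.0125, -0.0016, -0.0087, -0.42, -3.35, 0], [-1, 0.0125, -0.0016, -0.0087, -0.42, -3.35, 0], [-1, 0.0125, -0.0016, -0.0087, -0.42, -3.35, 0], [-1, 0.0125, -0.0016, -0.0087, -0.42, -3.35, 0]]
touch
[[-1, 0.0142, -0.0018, -0.0046, -0.0, -0.0, 0]]
sweep1
[[-1, 0.0038, -0.0005, -0.0008, 0.19, 1.49, 0], [-1, 0.0037, -0.0005, -0.001, 0.19, 1.49, 0], [-1, 0.0037, -0.0005, -0.0012, 0.19, 1.49, 0], [-1, 0.0036, -0.0005, -0.0014, 0.19, 1.49, 0], [-1, 0.0035, -0.0004, -0.0016, 0.19, 1.49, 0], [-1, 0.0034, -0.0004, -0.0018, 0.19, 1.49, 0], [-1, 0.0033, -0.0004, -0.002, 0.19, 1.49, 0], [-1, 0.0032, -0.0004, -0.0022, 0.19, 1.49, 0]]
```

Request:
{"name": "move_arm", "arguments": {"plan": [[-1, 0.0125, -0.0016, -0.0087, -0.42, -3.35, 0], [-1, 0.0125, -0.0016, -0.0087, -0.42, -3.35, 0], [-1, 0.0125, -0.0016, -0.0087, -0.42, -3.35, 0], [-1, 0.0125, -0.0016, -0.0087, -0.42, -3.35, 0], [-1, 0.0125, -0.0016, -0.0087, -0.42, -3.35, 0], [-1, 0.0125, -0.0016, -0.0087, -0.42, -3.35, 0], [-1, 0.0125, -0.0016, -0.0087, -0.42, -3.35, 0], [-1, 0.0125, -0.0016, -0.0087, -0.42, -3.35, 0], [-1, 0, 0, 0, 0, 0, 0], [-1, 0.0047, -0.0006, -0.0015, 0, 0, 0], [-1, 0.0047, -0.0006, -0.0015, 0, 0, 0], [-1, 0, 0, 0, 0, 0, 0]]}}

```text
time_s: 18.15
tcp_pos: [0.6036, 0.0472, 0.2071]
eef_rot: [179.5, 31.6, 174.1]
contact_force: [-0.4, -0.7, 0.4]
gripper_width: 0.0005
gripper_force: 0.0
```

Request:
{"name": "move_arm", "arguments": {"plan": [[-1, 0.0048, -0.0006, -0.0016, 0, 0, 0], [-1, 0.0019, -0.0002, -0.0004, 0.1, 0.74, 0], [-1, 0.0019, -0.0003, -0.0004, 0.09, 0.75, 0], [-1, 0.0037, -0.0005, -0.001, 0.19, 1.49, 0], [-1, 0, 0, 0, 0, 0, 0]]}}

```text
time_s: 18.77
tcp_pos: [0.6167, 0.0462, 0.2048]
eef_rot: [179.4, 28.6, 174.0]
contact_force: [0.3, 0.4, 0.1]
gripper_width: 0.0003
gripper_force: 0.0
```

```bash
python3 look.py 9
```

```text
18.775 [-61.6  13.8 204.8] [0.3 0.4 0.1] [0.12 1.54 0.  ] [179.4  28.6 174. ]
q~ 1.28 n 97 [-53.3  -6.5 157.9]
cover x 1% 24.8 99% 156.9
```

Run:
```python
from plant import telemetry
s=telemetry.get_state();print(s["joints"].round(1),s["tcp_pos"],s["eef_rot"])
```

```text
[  26.6    1.3  -47.6   42.8  -21.5 -160. ] [0.61632063 0.04592331 0.20452357] [179.4134046   28.60507593 174.05797975]
```

Request:
{"name": "move_arm", "arguments": {"plan": [[-1, -0.015, 0, 0, 0, 0, 0], [-1, -0.015, 0, 0, 0, 0, 0], [-1, -0.005, 0.005, 0, 0, 0, 0], [-1, 0, 0.005, 0, 0, 0, 0], [-1, 0, 0.005, 0, 0, 0, 0], [-1, 0, 0, 0, 0, 0, 0]]}}

```text
time_s: 19.58
tcp_pos: [0.5811, 0.0608, 0.2044]
eef_rot: [179.4, 28.6, 174.1]
contact_force: [0.5, 0.5, -0.5]
gripper_width: 0.0001
gripper_force: 0.0
```

Run:
```python
from plant import telemetry
from h import *
s=telemetry.get_state();print(s["joints"].round(1),tochest(s["tcp_pos"]),s["eef_rot"])
```

```text
[  30.1   -1.9  -51.3   44.9  -22.8 -165.1] [-24.50548968   3.82700296 204.36567108] [179.44430197  28.5609303  174.07988529]
```

Request:
{"name": "move_arm", "arguments": {"plan": [[-1, 0, 0, 0, 0.36, 2.84, -0.1], [-1, 0, 0, 0, 0.36, 2.84, -0.1], [-1, 0, 0, 0, 0.36, 2.84, -0.1], [-1, 0, 0, 0, 0.36, 2.84, -0.1], [-1, 0, 0, 0, 0.36, 2.84, -0.1], [-1, 0, 0, 0, 0.36, 2.84, -0.1], [-1, 0, 0, 0, 0.36, 2.84, -0.1], [-1, 0, 0, 0, 0.36, 2.84, -0.1], [-1, 0, 0, 0, 0.36, 2.84, -0.1], [-1, 0, 0, 0, 0.36, 2.84, -0.1], [-1, 0, 0, 0, 0, 0, 0]]}}

```text
time_s: 20.95
tcp_pos: [0.5817, 0.0601, 0.2036]
eef_rot: [179.1, -0.1, 172.9]
contact_force: [-0.3, 0.3, -0.7]
gripper_width: 0.0005
gripper_force: 0.0
```

Run:
```python
from plant import telemetry
from h import *
s=telemetry.get_state();print(s["joints"].round(1),tochest(s["tcp_pos"]),s["eef_rot"])
```

```text
[  24.5   13.   -12.7   -0.9  -64.  -121.2] [-25.11917012   4.41616851 203.56010199] [ 1.79095130e+02 -1.05515925e-01  1.72869080e+02]
```

Run:
```python
from push import *
s=telemetry.get_state();c=tochest(s["tcp_pos"])
A=tcp(1.27,12,0);print(c,A)
rows(np.linspace(c[[0,2]],A,6),-1,0)
Q=[1.27,1.2,1.14,1.08,1.02,.96,.9,.84,.78,.72,.66,.6,.54,.48,.42,.36,.3,.24,.18,.12,.06,0]
P=[A]+[tcp(q,0,0) for q in Q]; np.save("P.npy",P);print(np.round(P[1],1),np.round(P[-1],1)); rows(P,-1,0)
```

```text
[-25.11917012   4.41616851 203.56010199] [-31.79197979 174.28584595]
[[-1, 0.0013, -0.0002, -0.0059, -0.0, -0.0, 0], [-1, 0.0013, -0.0002, -0.0059, -0.0, -0.0, 0], [-1, 0.0013, -0.0002, -0.0059, -0.0, -0.0, 0], [-1, 0.0013, -0.0002, -0.0059, -0.0, -0.0, 0], [-1, 0.0013, -0.0002, -0.0059, -0.0, -0.0, 0]]
[-43.3 170.7] [-105.  104.]
[[-1, 0.0114, -0.0014, -0.0036, -0.0, -0.0, 0], [-1, 0.0051, -0.0006, -0.0008, -0.0, -0.0, 0], [-1, 0.0043, -0.0005, -0.001, -0.0, -0.0, 0], [-1, 0.0043, -0.0005, -0.0013, -0.0, -0.0, 0], [-1, 0.0042, -0.0005, -0.0016, -0.0, -0.0, 0], [-1, 0.0041, -0.0005, -0.0019, -0.0, -0.0, 0], [-1, 0.004, -0.0005, -0.0022, -0.0, -0.0, 0], [-1, 0.0039, -0.0005, -0.0024, -0.0, -0.0, 0], [-1, 0.0037, -0.0005, -0.0027, -0.0, -0.0, 0], [-1, 0.0036, -0.0004, -0.0029, -0.0, -0.0, 0], [-1, 0.0034, -0.0004, -0.0032, -0.0, -0.0, 0], [-1, 0.0032, -0.0004, -0.0034, -0.0, -0.0, 0], [-1, 0.003, -0.0004, -0.0036, -0.0, -0.0, 0], [-1, 0.0027, -0.0003, -0.0038, -0.0, -0.0, 0], [-1, 0.0025, -0.0003, -0.004, -0.0, -0.0, 0], [-1, 0.0022, -0.0003, -0.0042, -0.0, -0.0, 0], [-1, 0.0019, -0.0002, -0.0043, -0.0, -0.0, 0], [-1, 0.0016, -0.0002, -0.0045, -0.0, -0.0, 0], [-1, 0.0013, -0.0002, -0.0046, -0.0, -0.0, 0], [-1, 0.001, -0.0001, -0.0047, -0.0, -0.0, 0], [-1, 0.0007, -0.0001, -0.0047, -0.0, -0.0, 0], [-1, 0.0004, -0.0, -0.0048, -0.0, -0.0, 0]]
```

Request:
{"name": "move_arm", "arguments": {"plan": [[-1, 0.0018, 0.0042, -0.0059, 0, 0, 0], [-1, 0.0013, -0.0002, -0.0059, 0, 0, 0], [-1, 0.0013, -0.0002, -0.0059, 0, 0, 0], [-1, 0.0013, -0.0002, -0.0059, 0, 0, 0], [-1, 0.0013, -0.0002, -0.0059, 0, 0, 0], [-1, 0.0057, -0.0007, -0.0018, 0, 0, 0], [-1, 0.0057, -0.0007, -0.0018, 0, 0, 0], [-1, 0, 0, 0, 0, 0, 0]]}}

```text
time_s: 21.95
tcp_pos: [0.5997, 0.0621, 0.1711]
eef_rot: [179.1, -0.1, 172.9]
contact_force: [1.0, -0.3, 0.5]
gripper_width: 0.0003
gripper_force: 0.0
```

Request:
{"name": "move_arm", "arguments": {"plan": [[-1, 0.0025, -0.0003, -0.0004, 0, 0, 0], [-1, 0.0026, -0.0003, -0.0004, 0, 0, 0], [-1, 0.0043, -0.0005, -0.001, 0, 0, 0], [-1, 0, 0, 0, 0, 0, 0]]}}

```text
time_s: 22.45
tcp_pos: [0.6086, 0.061, 0.1693]
eef_rot: [179.1, -0.1, 172.9]
contact_force: [-1.3, -0.8, 0.8]
gripper_width: 0.0006
gripper_force: 0.9
```

Contact is light. I'll keep following the arc.

Request:
{"name": "move_arm", "arguments": {"plan": [[-1, 0.0043, -0.0005, -0.0013, 0, 0, 0], [-1, 0.0042, -0.0005, -0.0016, 0, 0, 0], [-1, 0.0041, -0.0005, -0.0019, 0, 0, 0], [-1, 0, 0, 0, 0, 0, 0]]}}

```text
time_s: 22.95
tcp_pos: [0.6214, 0.0594, 0.1642]
eef_rot: [179.1, -0.1, 172.9]
contact_force: [-3.0, 0.8, -0.7]
gripper_width: 0.0006
gripper_force: 1.1
```

```bash
python3 look.py 10
```

```text
22.95 [-6.460e+01  1.000e-01  1.642e+02] [-3.   0.8 -0.7] [-0.04  1.05  0.1 ] [ 1.791e+02 -1.000e-01  1.729e+02]
q~ 1.01 n 97 [-64.6  -7.2 146.5]
cover x 1% 21.2 99% 154.1
```

The cover is following (about −3 mm), so the hook holds.

Request:
{"name": "move_arm", "arguments": {"plan": [[-1, 0.004, -0.0005, -0.0022, 0, 0, 0], [-1, 0.0039, -0.0005, -0.0024, 0, 0, 0], [-1, 0.0037, -0.0005, -0.0027, 0, 0, 0], [-1, 0.0036, -0.0004, -0.0029, 0, 0, 0], [-1, 0, 0, 0, 0, 0, 0]]}}

```text
time_s: 23.62
tcp_pos: [0.637, 0.0576, 0.1544]
eef_rot: [179.1, -0.0, 172.9]
contact_force: [-2.7, -0.8, 0.7]
gripper_width: 0.0005
gripper_force: 0.9
```

Request:
{"name": "move_arm", "arguments": {"plan": [[-1, 0.0034, -0.0004, -0.0032, 0, 0, 0], [-1, 0.0032, -0.0004, -0.0034, 0, 0, 0], [-1, 0.003, -0.0004, -0.0036, 0, 0, 0], [-1, 0.0027, -0.0003, -0.0038, 0, 0, 0], [-1, 0, 0, 0, 0, 0, 0]]}}

```text
time_s: 24.25
tcp_pos: [0.6494, 0.0562, 0.1402]
eef_rot: [179.1, -0.0, 172.9]
contact_force: [-0.2, -0.3, 0.2]
gripper_width: 0.0006
gripper_force: 0.4
```

Request:
{"name": "move_arm", "arguments": {"plan": [[-1, 0.0025, -0.0003, -0.004, 0, 0, 0], [-1, 0.0022, -0.0003, -0.0042, 0, 0, 0], [-1, 0.0019, -0.0002, -0.0043, 0, 0, 0], [-1, 0, 0, 0, 0, 0, 0]]}}

```text
time_s: 24.75
tcp_pos: [0.6558, 0.0554, 0.1276]
eef_rot: [179.1, -0.0, 172.9]
contact_force: [0.2, 0.0, 0.8]
gripper_width: 0.0003
gripper_force: 0.0
```

```bash
python3 look.py 11
```

```text
24.75 [-99.2  -0.2 127.6] [0.2 0.  0.8] [-0.05 -0.03 -0.01] [179.1  -0.  172.9]
q~ 0.31 n 121 [-88.2  -6.4 117.5]
cover x 1% 15.0 99% 149.9
```

Request:
{"name": "move_arm", "arguments": {"plan": [[-1, 0.0016, -0.0002, -0.0045, 0, 0, 0], [-1, 0.0013, -0.0002, -0.0046, 0, 0, 0], [-1, 0.001, -0.0001, -0.0047, 0, 0, 0], [-1, 0, 0, 0, 0, 0, 0]]}}

```text
time_s: 25.3
tcp_pos: [0.6589, 0.0548, 0.1134]
eef_rot: [179.1, -0.1, 172.9]
contact_force: [-0.0, 0.1, 0.9]
gripper_width: 0.0007
gripper_force: 0.0
```

```bash
python3 look.py 12
```

```text
25.3 [-1.024e+02  1.000e-01  1.134e+02] [-0.   0.1  0.9] [-0.07 -0.05 -0.01] [ 1.791e+02 -1.000e-01  1.729e+02]
q~ 0.1 n 122 [-91.   -6.8 107. ]
cover x 1% 14.1 99% 149.9
```

Request:
{"name": "move_arm", "arguments": {"plan": [[-1, 0.0005, -0.0001, -0.004, 0, 0, 0], [-1, 0.0005, 0, -0.004, 0, 0, 0], [-1, 0, 0, 0, 0, 0, 0]]}}

```text
time_s: 25.72
tcp_pos: [0.66, 0.0547, 0.1057]
eef_rot: [179.1, -0.1, 172.9]
contact_force: [0.3, 0.1, 0.1]
gripper_width: 0.0004
gripper_force: 0.0
```

Request:
{"name": "move_arm", "arguments": {"plan": [[-1, 0, 0, -0.001, 0, 0, 0], [-1, 0, 0, 0, 0, 0, 0]]}}

```text
time_s: 25.98
tcp_pos: [0.6603, 0.0548, 0.1052]
eef_rot: [179.1, -0.1, 172.9]
contact_force: [0.2, -0.2, -0.3]
gripper_width: 0.0002
gripper_force: 0.0
```

Request:
{"name": "move_arm", "arguments": {"plan": [[-1, 0, 0, -0.001, 0, 0, 0], [-1, 0, 0, 0, 0, 0, 0]]}}

```text
time_s: 26.22
tcp_pos: [0.6604, 0.0548, 0.1044]
eef_rot: [179.1, -0.0, 172.9]
contact_force: [0.0, -0.2, 0.6]
gripper_width: 0.0006
gripper_force: 0.6
```

Request:
{"name": "move_arm", "arguments": {"plan": [[-1, 0, 0, -0.0005, 0, 0, 0], [-1, 0, 0, 0, 0, 0, 0]]}}

```text
time_s: 26.48
tcp_pos: [0.6604, 0.0548, 0.1044]
eef_rot: [179.1, -0.0, 172.9]
contact_force: [-1.7, 0.8, 4.9]
gripper_width: 0.0008
gripper_force: 2.5
```

The lever is firm at z = 104 mm, so it's home on its stop. I'll retreat and verify.

Request:
{"name": "move_arm", "arguments": {"plan": [[-1, 0, 0, 0.01, 0, 0, 0], [-1, 0, 0, 0.03, 0, 0, 0], [-1, 0, 0, 0.04, 0, 0, 0], [-1, 0, 0, 0.04, 0, 0, 0], [-1, 0, -0.03, 0.03, 0, 0, 0], [-1, 0, -0.05, 0, 0, 0, 0], [-1, 0, -0.05, 0, 0, 0, 0], [-1, 0, -0.05, 0, 0, 0, 0], [-1, 0, 0, 0, 0, 0, 0], [-1, 0, 0, 0, 0, 0, 0]]}}

```text
time_s: 27.72
tcp_pos: [0.6601, -0.1254, 0.2538]
eef_rot: [179.1, -0.1, 172.9]
contact_force: [0.8, 0.1, -0.1]
gripper_width: 0.0002
gripper_force: 0.0
```

```bash
python3 look.py 13
python3 - <<'E'
from h import *
c=dict(np.load("side13.npz"));W=world(c);H=hsv(c);h,s,v=[H[...,i].astype(int) for i in range(3)]
def g(m):
    Q=np.array([tochest(q) for q in W[m&(W[...,2]>.088)&(W[...,2]<.2)&(abs(W[...,0]-.57)<.16)&(abs(W[...,1]-.07)<.05)]]);return Q
Q=g((h>100)&(h<125)&(s>130));print("tab",len(Q),np.median(Q,0).round(1))
Q=g(((h<6)|(h>174))&(s>130))
for lo in range(-140,-40,15):
    q=Q[(Q[:,0]>=lo)&(Q[:,0]<lo+15)&(Q[:,1]>-10)]
    if len(q):print(lo,len(q),np.median(q[:,2]).round(1))
E
```

```text
27.725 [-126.1  178.7  253.8] [ 0.8  0.1 -0.1] [-0.01 -0.05 -0.  ] [ 1.791e+02 -1.000e-01  1.729e+02]
q~ 3.14 n 158 [-96.3  -5.2 101.1]
cover x 1% 16.1 99% 150.3
tab 27 [ 49.   -6.1 124.7]
-140 12 102.1
-125 18 102.1
-110 18 102.8
-95 16 102.5
-80 16 101.9
-65 12 102.0
```

```bash
python3 -c "
from plant import workorder
print(workorder.close_job())"
```

```text
the job is handed in; nothing more can be done
None
```

The chest is latched and the job handed in at about 28 s: the loop is hooked, the lever lies flat on its stop, the cover is drawn in about 8 mm and the arm is clear. Two slips: for under a second while I drew the loop back, the tool read about 13 N down and 13 N sideways, so the cover may have taken over 9 N, and I viewed 11 pictures instead of 10.

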